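Prove the clamp station's stop button

ROBOT

A 6-joint arm with a two-finger parallel gripper is mounted at the origin on the work surface. World frame = base frame: x ahead of the robot, y to its left, z up, the work surface at z = 0. Lengths are in mm, angles in rad, forces in N, time in s.
With the tool pointing down it reaches from about 425 to 950 mm from the base axis. Payload 14.7 kg.
Tool frame: the origin (TCP) lies at the centre of the arm's flange, where the gripper is bolted on; the fingertips stand 173 mm ahead of it and the grasp point (between the pads) lies 155 mm ahead of it; z points along the fingers, y is the line along which they close (so a half turn about z gives the same grasp; the last joint's range is limited). The gripper opens to 85 mm and grips with 20 to 120 N. Pads are 22 mm wide; open, the fingers measure 114 mm over their backs; the gripper's body (76 mm by 85 mm) begins 54 mm behind the grasp point. The pads swing forward as they close: fully open they stand 13 mm farther back than shut.
Start: joints at [1.144, 0.48, 1.596, -0, 1.065, -0.047], TCP at [240.954, 603.685, 404.697] pointing down, gripper open.
Joint ranges: [-2.75, 2.75], [-0.82, 2.05], [0.23, 2.67], [-1.56, 4.7], [0.09, 2.69], [-2.92, 2.92]. Speed limits (rad/s): [1.89, 1.89, 2.39, 3.01, 3.01, 3.01].

INTERFACE

Orientations are given as [roll, pitch, yaw] about the fixed x, y, z axes, in that order (R = Rz(yaw) Ry(pitch) Rx(roll)).
In Python, from station import bot, optics, finish_job gives the robot as it stands.
- The arm moves only by the tool arm_command, never from a script. Its argument "motion" is a list of rows, each an object of numbers: "dx", "dy", "dz": the shift along the tool's x, y, z in mm; "rx", "ry", "rz": the turn, a rotation vector about the tool's x, y, z in rad; "hand": the closure, from 0 (fully open) to 1 (shut). A call has exactly 8 rows; each row is the pose to reach, as a shift and turn from the pose commanded when the call began, along the tool's axes at that moment; what a row does not reach only later rows make up. A row lasts 1/12 s, in which the tool goes at most 41.7 mm and 7.16 degrees, less where a joint would pass 70% of its speed; a pose out of reach is approached as far as the arm can. A call with a gripper value outside its range is refused whole. The fingers move at their own pace and stop on an object; "grip_force" is the grip in N (left out, the last holds). Time passes only in rows, so rows that repeat a pose let the fingers close, or fill a call up. It gives the time, the measured TCP pose, the force, the opening and the grip force at its end, in the units of the state.
- bot.observe(): the state, without advancing time (a new reading comes with each control period).
- optics.get_image(name): name is "scene" or "top" or "wrist"; returns a dict with "color" (480x640x3 uint8, red, green, blue), "z_map" (480x640 float32, mm along the optical axis (not along the pixel's ray), 0 where there is no reading), "K" (3x3 intrinsics, pixels), "R" (3x3) and "t" (3): a world point X has camera coordinates R X + t; the wrist camera has in their place "mount" (4x4, takes a point from camera to tool coordinates, whose origin is the TCP and whose axes are the flange's). Camera axes: x right, y down, z forward; pixel columns grow to the right and rows downward; lengths in mm; the calibration is good to about 2 mm. A picture is of the moment at which its call begins: read the wrist's pose just before it.
- finish_job(): hands the job in; it is judged then, once.
The state is a dict: "t": time; "qpos": joint angles; "joint_velocities": joint speeds; "joint_efforts": joint torques, N m; "tcp_pos": TCP position; "ee_rot": TCP orientation; "contact_force": force on the tool from outside, world axes, zero at the start; "moment": the same for the moment, N m; "grip_width": opening from 0.0 (shut) to 1.0 (fully open); "finger_force": force on a finger pad.
Only numpy, scipy, OpenCV 4.12 (cv2) and the standard library are available. Lean on these libraries where they do the work, as an engineer would, in place of code of your own. Each camera call takes 0.05 s, during which the arm holds its last target. There are 200 camera calls.

TASK

Test the mushroom stop button of the clamp station: press it straight in until it latches, let go so that it stays in by itself, then push one of its two side lugs clockwise (seen from above) with a fingertip until the latch releases and the button pops back out, and come away so that the lugs turn back. Only touch and push it lightly, without gripping it; do not press the flat start button on the other box, and leave everything else lying where it is.

Things in the scene. Friction and masses are not known exactly. Their poses are not given: they have to be found in the camera images.
- stop_base: the stop station: grey box 80 x 80 mm, 60 mm high, bolted to the table, with the mushroom button upright in the middle of its top (button axis = box axis). Origin: centre of the underside, z up. Its place and yaw vary; it may be left or right of the start station
- stop_top (a point): centre of the top of the black mushroom head, moving with it. Head 62 mm in diameter, its underside 21 mm below this point; when out, this point is 37 mm above the box top (97 mm above the table)
- stop_lug_a (a point): middle of the outer part of one of the two lugs that stick out from opposite sides of the head (along the box's own +y when at rest), 46 mm from the button axis and 11 mm below stop_top. A lug is 12 mm wide, 20 mm high, and reaches out to 56 mm from the axis, past the side of the box. The lugs move and turn with the head; this point swings clockwise about the axis as the head is twisted
- stop_lug_b (a point): the same point of the other, opposite lug (along the box's own -y when at rest)
- stop (a joint): how far the mushroom is pressed in, m: 0 = out; a spring pushes it out with 2.5 N (out) to 6 N (fully in); the latch catches once it has been pressed about 8 mm, and it comes to a hard stop at 11 mm; latched and let go it rests at about 7.2 mm
- stop_head (a joint): twist of the head, rad: 0 at rest, grows clockwise seen from above, stop at 0.9; a latched button is let out at 0.3 to 0.4 rad and then pops out; a light spring (0.02 to 0.06 N m) turns the head back to 0 when let go
- start_box: the start station: an equal grey box 80 x 80 x 60 mm with a flat round push button on top, no mushroom and no lugs. Origin: centre of the underside
- start (a joint): how far the flat start button is pressed, m (0 = out, 0.006 = in); to be left alone
- jaw1: loose aluminium step jaw, 75 x 32 mm, three steps up to 42 mm high, origin centre of underside; bystander
- jaw2: the second, equal step jaw; bystander
- jack: loose bright steel jack screw standing upright, 48 mm foot, 88 mm high; origin centre of underside; bystander
- clamp: black hydraulic swing clamp body standing upright, 80 x 70 mm foot, 115 mm high, arm 66 mm out to its +y; origin centre of underside; bystander
- hammer: copper-faced dead blow hammer lying flat, 300 mm long, 52 mm high, head towards its +x; origin below the handle, 110 mm from the head's axis; bystander
- pad1: loose spent clamp pad, 36 x 26 x 12 mm, lying flat; origin centre of underside; bystander
- pad2: the second spent clamp pad; bystander

How it is judged:
By the outcome, as a careful person would: the job done as asked, in the order asked, and still so for the second after the job is handed in, with the robot touching nothing.
It also fails if it takes over 48 s, if anything falls off the work surface, if the arm or the gripper's body presses on something with over 40 N, if the wrist force passes 120 N, or if a joint passes its speed limit or range.

## Working session

There is one attempt and no reset: what is moved stays moved. The work goes in short steps, Python scripts to look and compute and a tool call to move; the robot and the scene stay as the last step left them, time stands still between calls to the robot, and variables do not carry over. Pictures are saved under pics/ and viewed, at most 10 in all, crops included, and the job is handed in when it is done.

Besides the shell and the picture viewer there is one more tool, called as name(argument=value, ...), one argument or row to a line, values as JSON. arm_command: Moves the arm, as the interface text tells. Its arguments: {"type":"object","properties":{"motion":{"type":"array","items":{"type":"object","properties":{"dx":{"type":"number"},"dy":{"type":"number"},"dz":{"type":"number"},"rx":{"type":"number"},"ry":{"type":"number"},"rz":{"type":"number"},"hand":{"type":"number"}}}},"grip_force":{"type":"number"}},"required":["motion"]}

```bash
mkdir -p pics
cat > h.py <<'E'
import numpy as np, cv2
from station import bot, optics, finish_job
def cloud(im):
    z=im["z_map"];K=im["K"];v,u=np.mgrid[:480,:640]
    P=np.stack([(u-K[0,2])/K[0,0]*z,(v-K[1,2])/K[1,1]*z,z],-1)
    return (P-im["t"])@im["R"]   # R^T (P-t)
def save(im,n): cv2.imwrite(f"pics/{n}.png",im["color"][...,::-1])
E
python3 - <<'E'
from h import *
s=bot.observe();print(s)
im=optics.get_image("top");save(im,"top1");np.savez("top.npz",**im)
P=cloud(im);z=P[...,2];ok=im["z_map"]>0
for lo,hi in[(54,66),(75,110)]:
    m=(ok&(z>lo)&(z<hi)).astype(np.uint8)
    n,l,st,c=cv2.connectedComponentsWithStats(m)
    for i in range(1,n):
        if st[i,4]>60:
            q=P[l==i];print(lo,st[i],c[i].round(),np.median(q,0).round(1),q.min(0).round(),q.max(0).round())
E
```

```text
{'t': 0.0, 'qpos': array([ 1.14439028e+00,  4.80833787e-01,  1.59687361e+00,  1.70270060e-05,
        1.06511019e+00, -4.66516801e-02]), 'joint_velocities': array([ 0.00018399, -0.00085413,  0.00012061, -0.00188958, -0.00048398,
       -0.00046387]), 'joint_efforts': array([-3.89292691e-03, -9.50608492e+01, -4.30195820e+01, -8.88794148e-04,
        1.19988437e-02, -1.31638894e-04]), 'tcp_pos': array([240.87395638, 603.50046447, 404.07110091]), 'ee_rot': array([-3.14036975e+00, -7.19940466e-05,  2.76182999e+00]), 'contact_force': array([-1.13575092, -0.02152976,  0.06154079]), 'moment': array([-0.01688388,  0.03622654, -0.04512515]), 'finger_force': 0.0, 'grip_width': 0.9983682857102797}
54 [  0   0 134  54 552] [83. 44.] [875.1 377.   60.1] [873. 308.  54.] [962. 523.  66.]
54 [171  11  32  32 693] [188.  30.] [911.  212.7  60.1] [893. 194.  54.] [944. 245.  66.]
54 [573  89   9  26 103] [575. 102.] [ 796.5 -416.7   60.2] [ 779. -425.   54.] [ 820. -415.   66.]
54 [588 107   7  74 309] [591. 143.] [ 729.5 -440.7   60. ] [ 669. -443.   54.] [ 789. -439.   66.]
54 [180 133  27  24  77]
[... 1285 characters left out ...]
  75.] [ 922. -136.  106.]
75 [177  18  12   9  66] [184.  21.] [912.8 217.1  86.6] [907. 206.  75.] [922. 225. 110.]
75 [594  50  14  25 258] [600.  61.] [ 853.7 -440.7   91.8] [ 835. -443.   75.] [ 875. -439.  110.]
75 [ 579   82   32  102 1255] [599. 134.] [ 737.8 -440.4   92.3] [ 657. -443.   75.] [ 820. -405.  110.]
75 [317 105  20  21 329] [327. 115.] [764.2 -11.3  87.9] [750. -26.  79.] [781.   4.  91.]
75 [139 118  65  36 663] [187. 138.] [722.8 204.5  80.3] [704. 184.  75.] [760. 276. 110.]
75 [219 234  22  21 329] [229. 245.] [559.  139.4  82. ] [545. 124.  75.] [576. 157.  85.]
75 [ 434  245   72   40 1547] [469. 265.] [ 530.6 -230.2   94.9] [ 501. -287.   78.] [ 562. -180.  100.]
```

Run:
```python
from h import *
im=dict(np.load("top.npz"));P=cloud(im);z=P[...,2]
reg=(P[...,0]>440)&(P[...,0]<640)&(P[...,1]<-120)&(P[...,1]>-340)
m=reg&(z>93)&(z<103);q=P[m]
(c,r)=cv2.minEnclosingCircle(q[:,:2].astype(np.float32));print("head",c,r,q.mean(0),len(q))
m=reg&(z>80)&(z<93);q=P[m];d=q[:,:2]-np.array(c);rr=np.hypot(*d.T);k=(rr>38)
for s in(1,-1):
    w=k&(d[:,1]*s>0);print(q[w].mean(0) if w.any() else 0,w.sum())
h=reg&(z>50)&(z<66);print(cv2.minAreaRect(P[h][:,:2].astype(np.float32)))
# head by dark colour
m=reg&(z>78);q=P[m];print(cv2.minAreaRect(q[:,:2].astype(np.float32)))
```

```text
head (531.4312744140625, -232.7207794189453) 55.82384490966797 [ 531.16715077 -232.33299527   95.7380635 ] 1094
[ 549.02911436 -183.26215678   87.02732138] 21
[ 508.79295585 -274.98767816   87.01075874] 10
((531.3541259765625, -233.0322723388672), (80.63526153564453, 80.63752746582031), 67.84562683105469)
((531.0887451171875, -232.32479858398438), (102.985107421875, 59.947200775146484), 40.86408996582031)
```

View pics/top1.png

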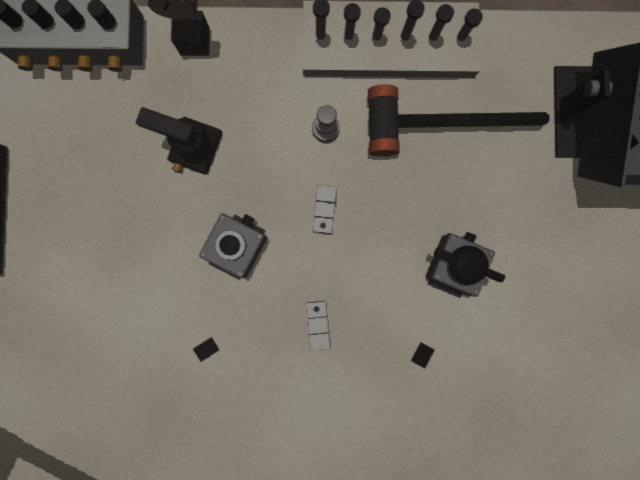

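```bash
cat >> h.py <<'E'
def rows(p0,yaw0,pts):
    """world waypoints (x,y,z,yaw) -> tool shifts from commanded pose (p0,yaw0), tool down"""
    c,s=np.cos(yaw0),np.sin(yaw0);R=np.array([[c,s,0],[s,-c,0],[0,0,-1]])
    for p in pts: print((R.T@(np.array(p[:3])-p0)).round(0), "rz",round(yaw0-p[3],2))
E
python3 - <<'E'
from h import *
p=np.array([240.954,603.685,404.697]);yaw=2.762
t=np.linspace(0,1,25)
a=1.191+t*(-.413-1.191);r=650+t*(577-650)   # 
z=404.7-t*100
W=np.c_[r*np.cos(a),r*np.sin(a),z,2.762-1.578*t]
W[-1,:2]=531.3,-232.8
for k in range(3):
    rows(p,yaw,W[8*k+1:8*k+9]); p=W[8*k+8,:3];yaw=W[8*k+8,3]; print(W[8*k+8])
E
```

```text
[-43.  -4.   4.] rz 0.07
[-86. -12.   8.] rz 0.13
[-128.  -22.   12.] rz 0.2
[-169.  -35.   17.] rz 0.26
[-208.  -50.   21.] rz 0.33
[-247.  -68.   25.] rz 0.39
[-284.  -89.   29.] rz 0.46
[-319. -112.   33.] rz 0.53
[495.6750386  381.79187247 371.36666667   2.236     ]
[-42.  -5.   4.] rz 0.07
[-82. -12.   8.] rz 0.13
[-123.  -23.   12.] rz 0.2
[-162.  -35.   17.] rz 0.26
[-200.  -51.   21.] rz 0.33
[-236.  -69.   25.] rz 0.39
[-272.  -89.   29.] rz 0.46
[-305. -111.   33.] rz 0.53
[596.888119    72.98185508 338.03333333   1.71      ]
[-40.  -5.   4.] rz 0.07
[-79. -13.   8.] rz 0.13
[-118.  -23.   12.] rz 0.2
[-155.  -36.   17.] rz 0.26
[-191.  -51.   21.] rz 0.33
[-226.  -68.   25.] rz 0.39
[-260.  -88.   29.] rz 0.46
[-294. -107.   33.] rz 0.53
[ 531.3   -232.8    304.7      1.184]
```

arm_command(
  motion=[
    {"dx": -40,"dy": -4,"dz": 4,"rz": 0.07,"hand": 1},
    {"dx": -80,"dy": -11,"dz": 8,"rz": 0.13,"hand": 1},
    {"dx": -120,"dy": -20,"dz": 12,"rz": 0.2,"hand": 1},
    {"dx": -160,"dy": -32,"dz": 17,"rz": 0.26,"hand": 1},
    {"dx": -200,"dy": -47,"dz": 21,"rz": 0.33,"hand": 1},
    {"dx": -240,"dy": -65,"dz": 25,"rz": 0.39,"hand": 1},
    {"dx": -277,"dy": -85,"dz": 29,"rz": 0.46,"hand": 1},
    {"dx": -312,"dy": -107,"dz": 33,"rz": 0.53,"hand": 1},
  ],
  grip_force=20,
)

```text
invalid input at $.motion[0]: expected keys dx, dy, dz, rx, ry, rz, hand
```

arm_command(
  motion=[
    {"dx": -40,"dy": -5,"dz": 4,"rz": 0.07,"hand": 1},
    {"dx": -80,"dy": -12,"dz": 8,"rz": 0.13,"hand": 1},
    {"dx": -120,"dy": -22,"dz": 12,"rz": 0.2,"hand": 1},
    {"dx": -159,"dy": -34,"dz": 17,"rz": 0.26,"hand": 1},
    {"dx": -197,"dy": -50,"dz": 21,"rz": 0.33,"hand": 1},
    {"dx": -234,"dy": -68,"dz": 25,"rz": 0.39,"hand": 1},
    {"dx": -270,"dy": -88,"dz": 29,"rz": 0.46,"hand": 1},
    {"dx": -305,"dy": -111,"dz": 33,"rz": 0.53,"hand": 1},
  ],
)

```text
invalid input at $.motion[0]: expected keys dx, dy, dz, rx, ry, rz, hand
```

Run:
```python
from h import *
s=bot.observe();print(s["t"],s["tcp_pos"],s["ee_rot"],s["contact_force"],s["grip_width"])
p=s["tcp_pos"];y=s["ee_rot"][2]
# stop short: 60 mm back for a wrist view too
rows(p,y,[(531.3,-232.8,305,1.184)])
```

```text
0.05 [240.87906218 603.50331077 404.07102439] [-3.14035748e+00 -8.21396733e-05  2.76178660e+00] [-0.09330747 -0.41481949  0.65516027] 0.9989680007480068
[-580. -669.   99.] rz 1.58
```

All keys are needed.

arm_command(
  motion=[
    {"dx": -40,"dy": -4,"dz": 4,"rx": 0,"ry": 0,"rz": 0.07,"hand": 1},
    {"dx": -80,"dy": -11,"dz": 8,"rx": 0,"ry": 0,"rz": 0.13,"hand": 1},
    {"dx": -120,"dy": -20,"dz": 12,"rx": 0,"ry": 0,"rz": 0.2,"hand": 1},
    {"dx": -160,"dy": -32,"dz": 17,"rx": 0,"ry": 0,"rz": 0.26,"hand": 1},
    {"dx": -200,"dy": -47,"dz": 21,"rx": 0,"ry": 0,"rz": 0.33,"hand": 1},
    {"dx": -240,"dy": -65,"dz": 25,"rx": 0,"ry": 0,"rz": 0.39,"hand": 1},
    {"dx": -277,"dy": -85,"dz": 29,"rx": 0,"ry": 0,"rz": 0.46,"hand": 1},
    {"dx": -312,"dy": -107,"dz": 33,"rx": 0,"ry": 0,"rz": 0.53,"hand": 1},
  ],
  grip_force=20,
)

```text
t: 0.72
tcp_pos: [489.7, 390.6, 371.5]
ee_rot: [-3.141, 0.0, 2.228]
contact_force: [0.9, 1.2, -0.1]
grip_width: 0.002
finger_force: 0.0
```

arm_command(
  motion=[
    {"dx": -40,"dy": -5,"dz": 4,"rx": 0,"ry": 0,"rz": 0.07,"hand": 1},
    {"dx": -80,"dy": -12,"dz": 8,"rx": 0,"ry": 0,"rz": 0.13,"hand": 1},
    {"dx": -120,"dy": -22,"dz": 12,"rx": 0,"ry": 0,"rz": 0.2,"hand": 1},
    {"dx": -159,"dy": -34,"dz": 17,"rx": 0,"ry": 0,"rz": 0.26,"hand": 1},
    {"dx": -197,"dy": -50,"dz": 21,"rx": 0,"ry": 0,"rz": 0.33,"hand": 1},
    {"dx": -234,"dy": -68,"dz": 25,"rx": 0,"ry": 0,"rz": 0.39,"hand": 1},
    {"dx": -270,"dy": -88,"dz": 29,"rx": 0,"ry": 0,"rz": 0.46,"hand": 1},
    {"dx": -305,"dy": -111,"dz": 33,"rx": 0,"ry": 0,"rz": 0.53,"hand": 1},
  ],
)

```text
t: 1.38
tcp_pos: [588.3, 81.7, 338.6]
ee_rot: [-3.141, -0.0, 1.698]
contact_force: [1.4, 0.1, 1.1]
grip_width: 0.002
finger_force: 0.0
```

Run:
```python
from h import *
s=bot.observe();print(s["t"],s["tcp_pos"],s["ee_rot"],s["contact_force"],s["grip_width"])
p=s["tcp_pos"];y=s["ee_rot"][2]
rows(p,y,[(531.3,-232.8,305,1.184)])
```

```text
1.3833 [588.26946314  81.72192145 338.6219892 ] [-3.14135858e+00 -1.88646266e-05  1.69844129e+00] [1.41525062 0.10605658 1.10636113] 0.0019324837590636702
[-305.  -97.   34.] rz 0.51
```

arm_command(
  motion=[
    {"dx": -40,"dy": -5,"dz": 4,"rx": 0,"ry": 0,"rz": 0.07,"hand": 1},
    {"dx": -80,"dy": -12,"dz": 8,"rx": 0,"ry": 0,"rz": 0.13,"hand": 1},
    {"dx": -120,"dy": -22,"dz": 12,"rx": 0,"ry": 0,"rz": 0.2,"hand": 1},
    {"dx": -159,"dy": -34,"dz": 17,"rx": 0,"ry": 0,"rz": 0.26,"hand": 1},
    {"dx": -197,"dy": -50,"dz": 21,"rx": 0,"ry": 0,"rz": 0.33,"hand": 1},
    {"dx": -234,"dy": -65,"dz": 25,"rx": 0,"ry": 0,"rz": 0.39,"hand": 1},
    {"dx": -270,"dy": -82,"dz": 29,"rx": 0,"ry": 0,"rz": 0.46,"hand": 1},
    {"dx": -305,"dy": -97,"dz": 33,"rx": 0,"ry": 0,"rz": 0.51,"hand": 1},
  ],
)

```text
t: 2.05
tcp_pos: [530.5, -233.2, 305.7]
ee_rot: [-3.141, -0.0, 1.188]
contact_force: [0.0, -0.8, -0.6]
grip_width: 0.0
finger_force: 0.0
```

Run:
```python
from h import *
s=bot.observe();print(s["t"],s["tcp_pos"],s["ee_rot"],s["contact_force"],s["grip_width"])
im=optics.get_image("wrist");save(im,"w1")
y=s["ee_rot"][2];c,n=np.cos(y),np.sin(y);Rt=np.array([[c,n,0],[n,-c,0],[0,0,-1]])
z=im["z_map"];K=im["K"];v,u=np.mgrid[:480,:640]
P=np.stack([(u-K[0,2])/K[0,0]*z,(v-K[1,2])/K[1,1]*z,z],-1)
M=im["mount"];W=(P@M[:3,:3].T+M[:3,3])@Rt.T+s["tcp_pos"]
reg=(z>0)&(abs(W[...,0]-531)<70)&(abs(W[...,1]+232)<70)
h=reg&(W[...,2]>55)&(W[...,2]<64);print("box",cv2.minAreaRect(W[h][:,:2].astype(np.float32)))
h=reg&(W[...,2]>78)&(W[...,2]<108);print("head",cv2.minAreaRect(W[h][:,:2].astype(np.float32)),np.percentile(W[h][:,2],[50,95]))
im2=optics.get_image("scene");save(im2,"s1")
s=bot.observe();rows(s["tcp_pos"],s["ee_rot"][2],[(531.3,-232.8,272,1.184)])
```

```text
2.05 [ 530.49696373 -233.20262154  305.66695159] [-3.14081762e+00 -2.27385380e-05  1.18777737e+00] [ 0.03175976 -0.79402266 -0.64093171] 8.356139744338953e-05
box ((532.1203002929688, -233.1178436279297), (79.58618927001953, 80.06517028808594), 67.7894515991211)
head ((539.1150512695312, -217.56594848632812), (77.56884002685547, 60.26744842529297), 65.59542846679688) [94.56634455 96.33971723]
[ 3.  0. 33.] rz 0.0
```

View pics/w1.png

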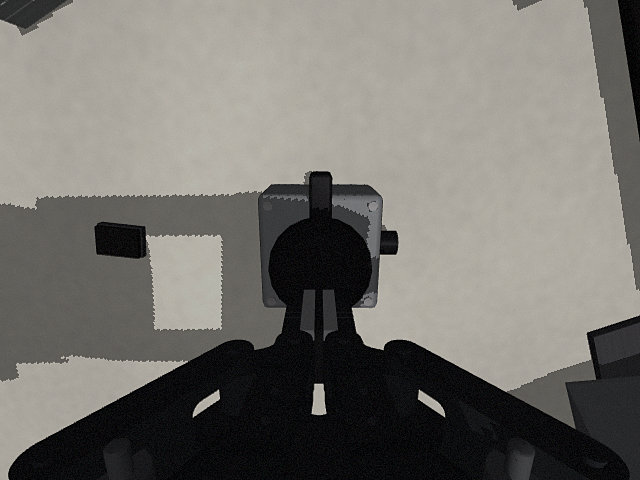

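View pics/s1.png

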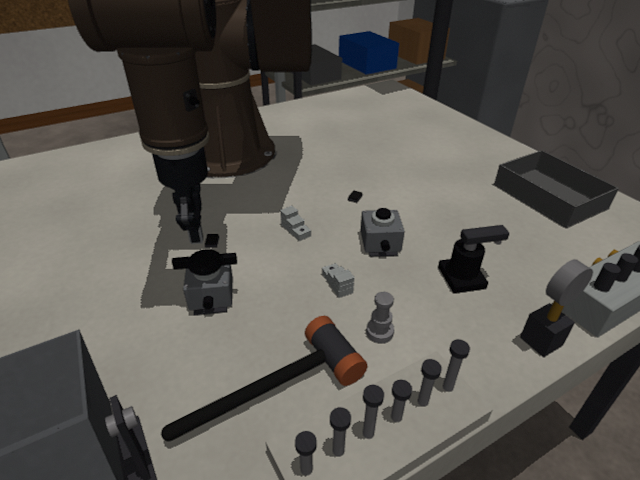

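Wrist view: head at (320,262) under the fingers, lug a at (320,195), pad off left at (120,240); the scene view shows the same, with nothing near the lug. Descending.

arm_command(
  motion=[
    {"dx": 1,"dy": 0,"dz": 10,"rx": 0,"ry": 0,"rz": 0,"hand": 1},
    {"dx": 1,"dy": 0,"dz": 18,"rx": 0,"ry": 0,"rz": 0,"hand": 1},
    {"dx": 1,"dy": 0,"dz": 24,"rx": 0,"ry": 0,"rz": 0,"hand": 1},
    {"dx": 1,"dy": 0,"dz": 28,"rx": 0,"ry": 0,"rz": 0,"hand": 1},
    {"dx": 1,"dy": 0,"dz": 31,"rx": 0,"ry": 0,"rz": 0,"hand": 1},
    {"dx": 1,"dy": 0,"dz": 33,"rx": 0,"ry": 0,"rz": 0,"hand": 1},
    {"dx": 1,"dy": 0,"dz": 34,"rx": 0,"ry": 0,"rz": 0,"hand": 1},
    {"dx": 1,"dy": 0,"dz": 34,"rx": 0,"ry": 0,"rz": 0,"hand": 1},
  ],
)

```text
t: 2.82
tcp_pos: [532.2, -230.2, 272.1]
ee_rot: [-3.142, -0.0, 1.192]
contact_force: [0.1, 0.4, -0.2]
grip_width: -0.0
finger_force: 0.0
```

arm_command(
  motion=[
    {"dx": 0,"dy": 0,"dz": 1,"rx": 0,"ry": 0,"rz": 0,"hand": 1},
    {"dx": 0,"dy": 0,"dz": 2,"rx": 0,"ry": 0,"rz": 0,"hand": 1},
    {"dx": 0,"dy": 0,"dz": 3,"rx": 0,"ry": 0,"rz": 0,"hand": 1},
    {"dx": 0,"dy": 0,"dz": 4,"rx": 0,"ry": 0,"rz": 0,"hand": 1},
    {"dx": 0,"dy": 0,"dz": 5,"rx": 0,"ry": 0,"rz": 0,"hand": 1},
    {"dx": 0,"dy": 0,"dz": 6,"rx": 0,"ry": 0,"rz": 0,"hand": 1},
    {"dx": 0,"dy": 0,"dz": 6,"rx": 0,"ry": 0,"rz": 0,"hand": 1},
    {"dx": 0,"dy": 0,"dz": 6,"rx": 0,"ry": 0,"rz": 0,"hand": 1},
  ],
)

```text
t: 3.48
tcp_pos: [532.2, -230.5, 266.2]
ee_rot: [3.141, 0.0, 1.192]
contact_force: [1.7, -1.0, 2.4]
grip_width: 0.003
finger_force: 1.3
```

arm_command(
  motion=[
    {"dx": 0,"dy": 0,"dz": 1,"rx": 0,"ry": 0,"rz": 0,"hand": 1},
    {"dx": 0,"dy": 0,"dz": 2,"rx": 0,"ry": 0,"rz": 0,"hand": 1},
    {"dx": 0,"dy": 0,"dz": 3,"rx": 0,"ry": 0,"rz": 0,"hand": 1},
    {"dx": 0,"dy": 0,"dz": 4,"rx": 0,"ry": 0,"rz": 0,"hand": 1},
    {"dx": 0,"dy": 0,"dz": 5,"rx": 0,"ry": 0,"rz": 0,"hand": 1},
    {"dx": 0,"dy": 0,"dz": 5.5,"rx": 0,"ry": 0,"rz": 0,"hand": 1},
    {"dx": 0,"dy": 0,"dz": 5.5,"rx": 0,"ry": 0,"rz": 0,"hand": 1},
    {"dx": 0,"dy": 0,"dz": 5.5,"rx": 0,"ry": 0,"rz": 0,"hand": 1},
  ],
)

```text
t: 4.15
tcp_pos: [532.1, -230.5, 260.7]
ee_rot: [3.141, 0.0, 1.192]
contact_force: [0.9, -0.0, 4.8]
grip_width: 0.001
finger_force: 2.2
```

arm_command(
  motion=[
    {"dx": 0,"dy": 0,"dz": -2,"rx": 0,"ry": 0,"rz": 0,"hand": 1},
    {"dx": 0,"dy": 0,"dz": -6,"rx": 0,"ry": 0,"rz": 0,"hand": 1},
    {"dx": 0,"dy": 0,"dz": -14,"rx": 0,"ry": 0,"rz": 0,"hand": 1},
    {"dx": 0,"dy": 0,"dz": -24,"rx": 0,"ry": 0,"rz": 0,"hand": 1},
    {"dx": 0,"dy": 0,"dz": -34,"rx": 0,"ry": 0,"rz": 0,"hand": 1},
    {"dx": 0,"dy": 0,"dz": -40,"rx": 0,"ry": 0,"rz": 0,"hand": 1},
    {"dx": 0,"dy": 0,"dz": -40,"rx": 0,"ry": 0,"rz": 0,"hand": 1},
    {"dx": 0,"dy": 0,"dz": -40,"rx": 0,"ry": 0,"rz": 0,"hand": 1},
  ],
)

```text
t: 4.82
tcp_pos: [532.1, -230.5, 301.3]
ee_rot: [3.14, 0.0, 1.192]
contact_force: [0.1, 0.2, -0.5]
grip_width: -0.007
finger_force: 0.0
```

```bash
cat >> h.py <<'E'
def wrist():
    s=bot.observe();im=optics.get_image("wrist")
    y=s["ee_rot"][2];c,n=np.cos(y),np.sin(y);Rt=np.array([[c,n,0],[n,-c,0],[0,0,-1]])
    z=im["z_map"];K=im["K"];v,u=np.mgrid[:480,:640]
    P=np.stack([(u-K[0,2])/K[0,0]*z,(v-K[1,2])/K[1,1]*z,z],-1);M=im["mount"]
    W=(P@M[:3,:3].T+M[:3,3])@Rt.T+s["tcp_pos"]
    # box-frame coordinates: r along lug a, t clockwise tangent
    e=np.array([.377,.926]);d=W[...,:2]-[531.8,-233]
    r=d@e;t=d@[.926,-.377];H=W[...,2];ok=z>0
    m=ok&(np.hypot(r,t)<24)&(r>0)&(H>80)&(H<100);print("head z",np.percentile(H[m],[50,90]).round(1),m.sum())
    m=ok&(np.hypot(r,t)>37)&(np.hypot(r,t)<58)&(r>0)&(H>68)&(H<100)
    if m.any(): print("lug z",np.median(H[m]).round(1),"ang",np.median(np.arctan2(t[m],r[m])).round(2),m.sum())
    return s,im
E
python3 - <<'E'
from h import *
s,im=wrist();print(s["tcp_pos"],s["ee_rot"],s["contact_force"])
e=np.array([.377,.926]);g=np.array([.926,-.377]);c=np.array([531.8,-233])
P=[(*(c+48*e-40*g),z,1.186) for z in(300,241)]
rows(s["tcp_pos"],s["ee_rot"][2],P);print(P)
E
```

```text
head z [88.6 89.8] 2808
lug z 89.0 ang 0.0 865
[ 532.14236092 -230.49445383  301.31152721] [3.14046089e+00 9.39885721e-05 1.19174195e+00] [ 0.10863376  0.17882095 -0.48120989]
[ 46. -39.   1.] rz 0.01
[ 46. -39.  60.] rz 0.01
[(np.float64(512.856), np.float64(-173.47199999999998), 300, 1.186), (np.float64(512.856), np.float64(-173.47199999999998), 241, 1.186)]
```

Latched (top at ≈89.7). Now to the side of lug a.

arm_command(
  motion=[
    {"dx": 23,"dy": -20,"dz": 0,"rx": 0,"ry": 0,"rz": 0,"hand": 1},
    {"dx": 46,"dy": -40,"dz": 0,"rx": 0,"ry": 0,"rz": 0,"hand": 1},
    {"dx": 46,"dy": -40,"dz": 0,"rx": 0,"ry": 0,"rz": 0,"hand": 1},
    {"dx": 46,"dy": -40,"dz": 20,"rx": 0,"ry": 0,"rz": 0,"hand": 1},
    {"dx": 46,"dy": -40,"dz": 40,"rx": 0,"ry": 0,"rz": 0,"hand": 1},
    {"dx": 46,"dy": -40,"dz": 54,"rx": 0,"ry": 0,"rz": 0,"hand": 1},
    {"dx": 46,"dy": -40,"dz": 60,"rx": 0,"ry": 0,"rz": 0,"hand": 1},
    {"dx": 46,"dy": -40,"dz": 60,"rx": 0,"ry": 0,"rz": 0,"hand": 1},
  ],
)

```text
t: 5.53
tcp_pos: [511.3, -172.7, 239.1]
ee_rot: [-3.139, -0.0, 1.192]
contact_force: [0.1, 0.0, -0.4]
grip_width: -0.002
finger_force: 0.0
```

arm_command(
  motion=[
    {"dx": 0,"dy": 4,"dz": 0,"rx": 0,"ry": 0,"rz": 0,"hand": 1},
    {"dx": 0,"dy": 7,"dz": 0,"rx": 0,"ry": 0,"rz": 0,"hand": 1},
    {"dx": 0,"dy": 10,"dz": 0,"rx": 0,"ry": 0,"rz": 0,"hand": 1},
    {"dx": 0,"dy": 13,"dz": 0,"rx": 0,"ry": 0,"rz": 0,"hand": 1},
    {"dx": 0,"dy": 16,"dz": 0,"rx": 0,"ry": 0,"rz": 0,"hand": 1},
    {"dx": 0,"dy": 18,"dz": 0,"rx": 0,"ry": 0,"rz": 0,"hand": 1},
    {"dx": 0,"dy": 20,"dz": 0,"rx": 0,"ry": 0,"rz": 0,"hand": 1},
    {"dx": 0,"dy": 20,"dz": 0,"rx": 0,"ry": 0,"rz": 0,"hand": 1},
  ],
)

```text
t: 6.2
tcp_pos: [530.9, -180.5, 240.8]
ee_rot: [3.141, -0.0, 1.192]
contact_force: [0.1, -0.4, -0.1]
grip_width: 0.002
finger_force: 0.0
```

Run:
```python
from h import *
s,im=wrist();print(s["tcp_pos"],s["ee_rot"],s["contact_force"],s["moment"]);save(im,"w2")
```

```text
head z [87.4 88.5] 180
lug z 88.2 ang -0.03 1827
[ 530.86320222 -180.45335084  240.76345529] [ 3.14116675e+00 -1.38364860e-06  1.19179819e+00] [ 0.07252065 -0.37709654 -0.14273476] [-0.06251068  0.00695084 -0.00164906]
```

View pics/w2.png

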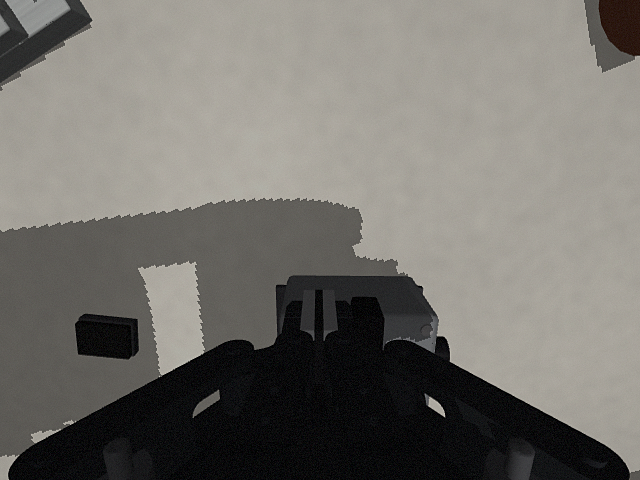

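Finger edge (≈(350,320)) is nearly touching the lug (367,310). Pushing along the arc.

arm_command(
  motion=[
    {"dx": 1,"dy": 2.5,"dz": 0,"rx": 0,"ry": 0,"rz": 0.05,"hand": 1},
    {"dx": 1.8,"dy": 5,"dz": 0,"rx": 0,"ry": 0,"rz": 0.1,"hand": 1},
    {"dx": 2.5,"dy": 7.5,"dz": 0,"rx": 0,"ry": 0,"rz": 0.15,"hand": 1},
    {"dx": 3,"dy": 10,"dz": 0,"rx": 0,"ry": 0,"rz": 0.2,"hand": 1},
    {"dx": 3.5,"dy": 12.5,"dz": 0,"rx": 0,"ry": 0,"rz": 0.25,"hand": 1},
    {"dx": 4,"dy": 15,"dz": 0,"rx": 0,"ry": 0,"rz": 0.3,"hand": 1},
    {"dx": 4,"dy": 15,"dz": 0,"rx": 0,"ry": 0,"rz": 0.3,"hand": 1},
    {"dx": 4,"dy": 15,"dz": 0,"rx": 0,"ry": 0,"rz": 0.3,"hand": 1},
  ],
)

```text
t: 6.92
tcp_pos: [545.8, -182.1, 240.6]
ee_rot: [-3.141, 0.0, 0.893]
contact_force: [0.9, 0.3, -0.7]
grip_width: 0.001
finger_force: 0.3
```

Run:
```python
from h import *
s,im=wrist();print(s["tcp_pos"],s["ee_rot"],s["contact_force"],s["moment"])
d=s["tcp_pos"][:2]-[531.8,-233]
y=1.192-.5  # target yaw at phi=.5..0.6
for f in(.35,.4,.45,.5,.55):
    r,t=48.3*np.cos(f)+20.6*np.sin(f),48.3*np.sin(f)-20.6*np.cos(f)
    p=np.array([531.8,-233])+r*np.array([.377,.926])+t*np.array([.926,-.377])
    rows(s["tcp_pos"],s["ee_rot"][2],[(*p,240.8,1.192-f)])
```

```text
head z [93.  93.8] 36
lug z 92.0 ang 0.25 1693
[ 545.75355749 -182.06468881  240.58664463] [-3.14130765e+00  8.17480118e-05  8.93387466e-01] [ 0.89428799  0.25166521 -0.71837976] [0.10464216 0.06693766 0.01827013]
[ 1.  3. -0.] rz 0.05
[ 2.  6. -0.] rz 0.1
[ 3.  8. -0.] rz 0.15
[ 3. 11. -0.] rz 0.2
[ 4. 14. -0.] rz 0.25
```

arm_command(
  motion=[
    {"dx": 1,"dy": 3,"dz": 0,"rx": 0,"ry": 0,"rz": 0.05,"hand": 1},
    {"dx": 2,"dy": 6,"dz": 0,"rx": 0,"ry": 0,"rz": 0.1,"hand": 1},
    {"dx": 3,"dy": 8,"dz": 0,"rx": 0,"ry": 0,"rz": 0.15,"hand": 1},
    {"dx": 3,"dy": 11,"dz": 0,"rx": 0,"ry": 0,"rz": 0.2,"hand": 1},
    {"dx": 3,"dy": 11,"dz": 0,"rx": 0,"ry": 0,"rz": 0.2,"hand": 1},
    {"dx": 3,"dy": 11,"dz": 0,"rx": 0,"ry": 0,"rz": 0.2,"hand": 1},
    {"dx": 3,"dy": 11,"dz": 0,"rx": 0,"ry": 0,"rz": 0.2,"hand": 1},
    {"dx": 3,"dy": 11,"dz": 0,"rx": 0,"ry": 0,"rz": 0.2,"hand": 1},
  ],
)

```text
t: 7.63
tcp_pos: [556.1, -186.6, 240.6]
ee_rot: [-3.141, 0.0, 0.693]
contact_force: [0.4, 1.3, -1.3]
grip_width: 0.002
finger_force: 0.5
```

Run:
```python
from h import *
s,im=wrist();print(s["tcp_pos"],s["ee_rot"],s["contact_force"],s["moment"])
t=optics.get_image("top");P=cloud(t);d=P[...,:2]-[531.3,-233];r=np.hypot(d[...,0],d[...,1])
for lo,hi in((0,24),(40,55)):
    m=(r>=lo)&(r<hi)&(P[...,1]<(-200 if lo==0 else -245))&(P[...,2]>66)&(P[...,2]<105);q=d[m]
    print(np.median(P[...,2][m]),m.sum(),np.median(np.arctan2(q[:,1],q[:,0])))
```

```text
head z [93.2 94. ] 54
lug z 92.0 ang 0.46 1686
[ 556.12469315 -186.58079652  240.62155531] [-3.14133943e+00  1.18626225e-04  6.93461133e-01] [ 0.35045459  1.30592636 -1.28168517] [ 0.14383696  0.08376251 -0.02307962]
nan 0 nan
nan 0 nan
  return _methods._mean(a, axis=axis, dtype=dtype,
  ret = ret.dtype.type(ret / rcount)
```

Run:
```python
from h import *
im=optics.get_image("wrist");a=cv2.convertScaleAbs(im["color"][220:420,200:500],alpha=2.5)
t=optics.get_image("scene");b=cv2.convertScaleAbs(t["color"][190:340,110:335],alpha=2)
cv2.imwrite("pics/c3.png",np.hstack([cv2.resize(a,(400,267)),cv2.resize(b,(400,267))])[...,::-1])
```

```text
(no output)
```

View pics/c3.png

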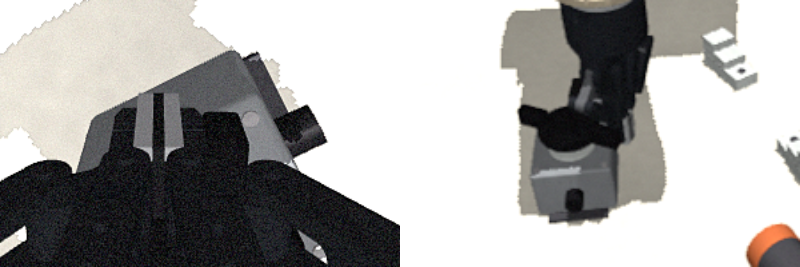

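The right crop shows the bright stem under the head at (575,155), so it seems to have popped out; the left crop shows the finger beside the lug at (225,140). Coming away.

arm_command(
  motion=[
    {"dx": 0,"dy": -8,"dz": 0,"rx": 0,"ry": 0,"rz": 0,"hand": 1},
    {"dx": 4,"dy": -20,"dz": 0,"rx": 0,"ry": 0,"rz": 0,"hand": 1},
    {"dx": 12,"dy": -34,"dz": 0,"rx": 0,"ry": 0,"rz": 0,"hand": 1},
    {"dx": 20,"dy": -48,"dz": 0,"rx": 0,"ry": 0,"rz": 0,"hand": 1},
    {"dx": 24,"dy": -56,"dz": 0,"rx": 0,"ry": 0,"rz": 0,"hand": 1},
    {"dx": 24,"dy": -60,"dz": -30,"rx": 0,"ry": 0,"rz": 0,"hand": 1},
    {"dx": 24,"dy": -60,"dz": -70,"rx": 0,"ry": 0,"rz": 0,"hand": 1},
    {"dx": 24,"dy": -60,"dz": -100,"rx": 0,"ry": 0,"rz": 0,"hand": 1},
  ],
)

```text
t: 8.5
tcp_pos: [536.2, -123.8, 342.5]
ee_rot: [-3.141, 0.0, 0.693]
contact_force: [1.6, -0.8, 0.5]
grip_width: -0.001
finger_force: 0.0
```

arm_command(
  motion=[
    {"dx": 20,"dy": -20,"dz": -10,"rx": 0,"ry": 0,"rz": 0,"hand": 1},
    {"dx": 50,"dy": -40,"dz": -20,"rx": 0,"ry": 0,"rz": 0,"hand": 1},
    {"dx": 80,"dy": -60,"dz": -30,"rx": 0,"ry": 0,"rz": 0,"hand": 1},
    {"dx": 110,"dy": -80,"dz": -40,"rx": 0,"ry": 0,"rz": 0,"hand": 1},
    {"dx": 130,"dy": -100,"dz": -40,"rx": 0,"ry": 0,"rz": 0,"hand": 1},
    {"dx": 130,"dy": -100,"dz": -40,"rx": 0,"ry": 0,"rz": 0,"hand": 1},
    {"dx": 130,"dy": -100,"dz": -40,"rx": 0,"ry": 0,"rz": 0,"hand": 1},
    {"dx": 130,"dy": -100,"dz": -40,"rx": 0,"ry": 0,"rz": 0,"hand": 1},
  ],
)

```text
t: 9.17
tcp_pos: [572.4, 35.3, 380.5]
ee_rot: [-3.141, 0.001, 0.693]
contact_force: [-0.1, 0.7, 0.5]
grip_width: -0.007
finger_force: 0.0
```

Run:
```python
from h import *
print(bot.observe()["contact_force"])
im=optics.get_image("top");save(im,"top2");P=cloud(im);d=P[...,:2]-[531.3,-233];r=np.hypot(d[...,0],d[...,1]);H=P[...,2]
m=(r<26)&(H>66)&(H<110);print("head",np.percentile(H[m],[50,95]),m.sum())
for s in(1,-1):
    m=(r>40)&(r<55)&(d[...,1]*s>15)&(H>72)&(H<110);print(np.median(H[m]),np.degrees(np.median(np.arctan2(d[...,1][m]*s,d[...,0][m]*s))),m.sum())
```

```text
[-0.12447842  0.65386575  0.46373077]
head [95.24007069 97.93906521] 894
95.78703142568203 69.60969743904397 90
95.73013523582375 66.83384275522674 88
```

View pics/top2.png

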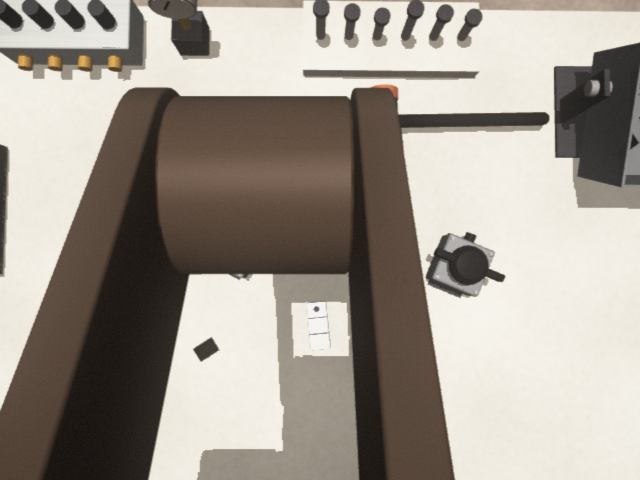

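The top view shows the mushroom at (468,266) out again (lug tops at ≈96 mm), with the lugs back at their rest angle of about 68°. The arm is clear.

```bash
python3 -c "from station import finish_job;print(finish_job())"
```

```text
the job is handed in; nothing more can be done
None
```

The stop button was pressed until it latched and stayed in by itself, then released by pushing a lug clockwise; it popped back out, the lugs turned back to rest, and the job is handed in at about 9 s of the 48 s allowed.

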